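# Lay out the hot and cold shower fittings in fitting order

### The arm

A 6-joint arm with a two-finger parallel gripper is mounted at the origin on the work surface. World frame = base frame: x ahead of the robot, y to its left, z up, the work surface at z = 0. Lengths are in m, angles in rad, forces in N, time in s.
With the tool pointing down it reaches from about 0.375 to 0.9 m from the base axis. Payload 3.1 kg.
Tool frame: the origin (TCP) lies where the fingers leave the gripper's body, on its centre line; the fingertips stand 70 mm ahead of it and the grasp point (between the pads) lies 51 mm ahead of it (robot.tip_reach is the distance from the TCP to the fingertips, in m); z points along the fingers, y is the line along which they close (so a half turn about z gives the same grasp; the last joint's range is limited). The gripper opens to 87 mm and grips with 3 to 60 N. Pads are 19 mm wide; open, the fingers measure 117 mm over their backs; the gripper's body (75 mm by 190 mm) begins 51 mm behind the grasp point.
Start: joints at [0.954, 0.527, 1.433, -0, 1.181, -0.178], TCP at [0.265, 0.566, 0.292] pointing down, gripper open.
Joint ranges: [-3.08, 3.08], [-0.75, 2.2], [0.22, 2.44], [-1.43, 4.57], [0, 2.65], [-2.85, 2.85]. Speed limits (rad/s): [2.79, 2.79, 3.14, 3.14, 3.14, 3.14].

### API

Orientations are given as a unit quaternion [x, y, z, w].
In Python, from rig import robot gives the robot as it stands.
- The arm moves only by the tool carry_out, never from a script. Its argument "rows" is a list that holds one entry, the list of rows, each a list of 6 numbers: the shift along the tool's x, y, z in mm, then the turn, a rotation vector about the tool's x, y, z in units of 8 degrees (1.0 is 8 degrees). A call has 1 to 20 rows; each row is the pose to reach, as a shift and turn from the pose commanded when the call began, along the tool's axes at that moment; what a row does not reach only later rows make up. A row lasts 1/10 s, in which the tool goes at most 50 mm and 8.59 degrees, less where a joint would pass 70% of its speed; a pose out of reach is approached as far as the arm can. A call with a gripper value outside its range is refused whole. "fingers" is the opening, from 0 (shut) to 1 (fully open), set as the call begins (left out, the last holds). The fingers move at their own pace and stop on an object; "grip_force" is the grip in N (left out, the last holds). Time passes only in rows, so rows that repeat a pose let the fingers close. It gives the time, the measured TCP pose, the force and the opening at its end, in the units of the state.
- robot.get_obs(): the state, without advancing time (a new reading comes with each control period).
- robot.camera(name): name is "scene" or "top" or "wrist"; returns a dict with "color" (480x640x3 uint8, red, green, blue), "depth" (480x640 float32, m along the optical axis (not along the pixel's ray), 0 where there is no reading), "K" (3x3 intrinsics, pixels), "camera_from_world" (4x4, takes a point from world to camera coordinates). Camera axes: x right, y down, z forward; pixel columns grow to the right and rows downward; lengths in m; the calibration is good to about 2 mm. A picture is of the moment at which its call begins.
- robot.hand_in(): hands the job in, once; it reports no verdict.
The state is a dict: "time": time; "q": joint angles; "joint_velocities": joint speeds; "joint_torque": joint torques, N m; "position": TCP position; "tool_rot": TCP orientation; "ft_force": force on the tool from outside, world axes, zero at the start; "moment": the same for the moment, N m; "grip_width": finger opening in m.
Only numpy, scipy, OpenCV 4.12 (cv2) and the standard library are available. Lean on these libraries where they do the work, as an engineer would, in place of code of your own. Each camera call takes 0.05 s, during which the arm holds its last target. There are 200 camera calls.

### The job

Lay the shower fittings out dry on the slate in fitting order, in a straight line off the open threaded end of each supply tail, with about 25 mm clear between neighbours and before the pipe end: off the red-banded hot tail first the wide nickel flange, then the bronze angle stop with its inlet turned towards the pipe; off the blue-banded cold tail first the small nickel flange, then the black iron coupling, then the rusty plug. Each stands the same way up as it does now, centred on the line of its pipe. Leave the brass tee, the pipe wrench and the paste tin where they are.

Things in the scene. Friction and masses are not known exactly. Their poses are not given: they have to be found in the camera images.
- hot_tail: Hot supply tail, fixed: dark 27 mm iron pipe, 270 mm long, lying level in two oak cradles (84 mm wide, the first 56 mm from the open end), red painted band, everything under 70 mm high. Origin on the slate straight below the rim of the open threaded end, which faces the robot; +x runs along the pipe away from the open end, so its fittings line up along -x; y across, z up.
- cold_tail: Cold supply tail, fixed: dark 27 mm iron pipe, 270 mm long, lying level in two oak cradles (84 mm wide, the first 56 mm from the open end), blue painted band, everything under 70 mm high. Origin on the slate straight below the rim of the open threaded end, which faces the robot; +x runs along the pipe away from the open end, so its fittings line up along -x; y across, z up.
- flange_wide_mid (a point): Wide nickel shower flange, loose, about 120 g: bright bell-shaped escutcheon lying rim down, 70 mm across the rim, open bore, with an upright round hub 35 mm across from 13 to 32 mm above the slate (the sloping skirt lies below that). Point on its axis half-way up, 16 mm above its underside; z up along the hub.
- flange_small_mid (a point): Small nickel shower flange, loose, about 80 g: same form, 50 mm across the rim, hub 33 mm across standing from 13 to 30 mm above the slate. Point on its axis half-way up (15 mm above its underside); z up along the hub.
- stop_mid (a point): Bronze angle stop, loose, about 320 g, on its flat square body (36 mm in x, 34 mm in y, 34 mm high), brass outlet nut pointing up to 53 mm. Round inlet socket, 33 mm across, points along its +x and ends 42 mm from the point; small black hand wheel at the other end, 45 mm along -x. Flat sides to +y and -y are free to grip. Point in the middle of the square body, 17 mm above its underside.
- coupling_mid (a point): Black iron coupling (pipe socket), loose, about 180 g: a plain round sleeve standing on end, 37 mm across, 40 mm high, open bore. Point on its axis half-way up (20 mm above its underside).
- plug_mid (a point): Rust-spotted iron pipe plug, loose, about 120 g, brown, standing on its thread: round thread 27 mm across and 20 mm high below, square head 19 mm by 19 mm (sides along its own x and y) above, 38 mm high in all. Point on its axis half-way up (19 mm above its underside).
- tee_mid (a point): Brass tee, loose, not part of this job: lies flat, 62 mm long along its x, branch reaching 31 mm along its +y, 31 mm high. Point at the crossing of its axes, 15.5 mm above the slate. To be left where it is.
- wrench: Black pipe wrench, loose, about 280 mm long along its x, 16 mm high, lying on the slate on the robot's right. Origin on its underside near the middle. To be left where it is.
- paste_tin: Green round tin of jointing paste with a brass-coloured lid disc, loose, 72 mm across, 56 mm high, standing between the two tails. Origin at the centre of its underside. To be left where it is.
Things that resemble listed ones, but are neither listed nor needed, are in the scene too. What is shaped like the part that bears flange_wide_mid but pink is not meant.

How it is judged:
By the outcome, as a careful person would: the job done as asked, in the order asked, and still so for the second after the job is handed in, with the robot touching nothing.
It also fails if it takes over 128 s, if anything falls off the work surface, if the arm or the gripper's body presses on something with over 40 N, if the wrist force passes 120 N, or if a joint passes its speed limit or range.

## Working session

There is one attempt and no reset: what is moved stays moved. The work goes in short steps, Python scripts to look and compute and a tool call to move; the robot and the scene stay as the last step left them, time stands still between calls to the robot, and variables do not carry over. Pictures are saved under pics/ and viewed, on a budget of 14 in all, crops included, one or two more only if the job needs it, and the job is handed in when it is done.

Besides the shell and the picture viewer there is one more tool, called after "Request:" by a JSON object that holds its "fn" and its "kwargs", one argument or row to a line. carry_out: Moves the arm, as the interface text tells. Its arguments: {"type":"object","properties":{"rows":{"type":"array"},"fingers":{"type":"number"},"grip_force":{"type":"number"}},"required":["rows"]}

```bash
ls; mkdir -p pics
python3 - <<'E'
from rig import robot
import cv2, numpy as np
for n in ("top","scene"):
    c=robot.camera(n); cv2.imwrite(f"pics/{n}0.png",c["color"][:,:,::-1]); np.savez(f"{n}0.npz",**c)
    print(n,c["K"].round(1).tolist(),c["camera_from_world"].round(3).tolist())
o=robot.get_obs();print({k:np.round(v,3).tolist() for k,v in o.items()})
E
```

```text
pics
top [[548.4, 0.0, 312.8], [0.0, 548.4, 243.3], [0.0, 0.0, 1.0]] [[0.002, -1.0, -0.004, -0.043], [-0.98, -0.001, -0.199, 0.534], [0.199, 0.005, -0.98, 1.35], [0.0, 0.0, 0.0, 1.0]]
scene [[564.8, 0.0, 313.9], [0.0, 564.8, 230.7], [0.0, 0.0, 1.0]] [[-0.604, 0.797, -0.005, 0.392], [0.555, 0.415, -0.721, -0.223], [-0.572, -0.438, -0.693, 1.515], [0.0, 0.0, 0.0, 1.0]]
{'time': 0.1, 'q': [0.953, 0.528, 1.434, -0.0, 1.181, -0.178], 'joint_velocities': [0.001, -0.002, -0.003, -0.0, 0.0, -0.0], 'joint_torque': [-0.0, -44.099, -17.715, 0.063, 0.053, -0.0], 'position': [0.265, 0.565, 0.291], 'tool_rot': [0.218, 0.976, -0.001, -0.0], 'ft_force': [0.089, 0.205, -0.104], 'moment': [-0.007, -0.045, 0.009], 'grip_width': 0.087}
```

View pics/top0.png

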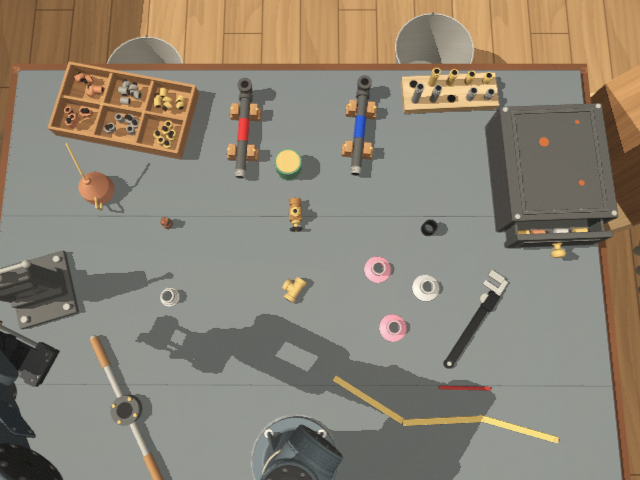

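View pics/scene0.png

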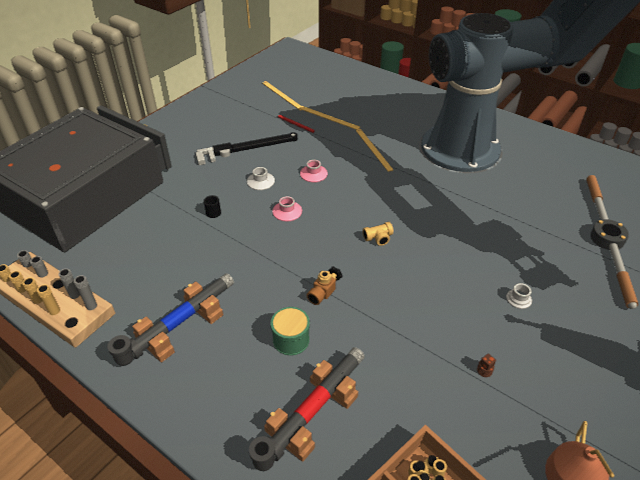

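Top view: the hot open end is at (240,173) and the cold one at (357,170).

| Part | Top-view pixel |
|---|---|
| Stop | (295,214), wheel towards the robot |
| Wide nickel flange | (426,288) |
| Small nickel flange | (170,297) |
| Coupling | (429,228) |
| Plug | (166,222) |
| Tee | (293,288) |

Possible mix-ups:
- **Flange:** the pink ones at (378,269) and (393,328) could be taken for the wide nickel flange.
- **Small parts:** the tray pieces near (120,110) and the rack sleeves near (450,95) could be taken for the coupling or plug.

I choose the white nickel flanges, told apart by size. Both views agree.

```bash
cat > h.py <<'E'
import numpy as np, cv2
def cloud(c):
    v,u=np.mgrid[:480,:640]; d=c["depth"]; K=c["K"]; T=np.linalg.inv(c["camera_from_world"])
    P=np.stack([(u-K[0,2])/K[0,0]*d,(v-K[1,2])/K[1,1]*d,d],-1)@T[:3,:3].T+T[:3,3]
    P[d==0]=np.nan; return P
def proj(c,p):
    q=c["camera_from_world"][:3,:3]@p+c["camera_from_world"][:3,3]; q=c["K"]@q; return q[:2]/q[2]
E
python3 - <<'E'
from h import *
t=dict(np.load("top0.npz"));s=dict(np.load("scene0.npz"))
A=cloud(t);B=cloud(s).reshape(-1,3)
print("slate z top",np.nanmedian(A[230:260,200:270,2]).round(4))
for n,(u,v) in dict(stop=(295,214),wide=(426,288),small=(170,297),coup=(429,228),plug=(166,222),tee=(293,288),pink1=(378,269),pink2=(393,328),tin=(288,164)).items():
    c=A[v-3:v+4,u-3:u+4].reshape(-1,3); c=np.nanmedian(c,0)
    out=[]
    for Q in (A.reshape(-1,3),B):
        m=(np.hypot(Q[:,0]-c[0],Q[:,1]-c[1])<.06)&(Q[:,2]>.006); Q=Q[m]
        if len(Q)<5: out.append("none");continue
        zt=np.percentile(Q[:,2],97); top=Q[Q[:,2]>zt-.006]
        out+=[len(Q),"zt",zt.round(4),"mid",((Q.min(0)+Q.max(0))/2)[:2].round(4),"ext",np.ptp(Q,0)[:2].round(3),"topmid",((top.min(0)+top.max(0))/2)[:2].round(4)]
    print(n,*out)
for n,(u0,u1) in dict(hot=(225,262),cold=(342,380)).items():
  for nm,Q in (("top",A.reshape(-1,3)),("scene",B)):
    r=A[70:178,u0:u1].reshape(-1,3); lo,hi=np.nanmin(r[r[:,2]>.02],0),np.nanmax(r[r[:,2]>.02],0)
    m=(Q>lo-.005).all(1)&(Q<hi+.005).all(1)&(Q[:,2]>.02); Q=Q[m]
    zt=np.median(Q[Q[:,0]<Q[:,0].min()+.04][:,2]); print(n,nm,"x",Q[:,0].min().round(4),Q[:,0].max().round(4))
    for k in range(0,270,15):
        x0=Q[:,0].min()+k/1000; w=Q[(abs(Q[:,0]-x0-.0075)<.0075)]
        w=w[w[:,2]>np.percentile(w[:,2],98)-.008]
        print(k,len(w),((w[:,1].min()+w[:,1].max())/2).round(4),np.ptp(w[:,1]).round(3),w[:,2].max().round(3),end=" | ")
    print()
E
```

```text
slate z top -0.0003
stop 404 zt 0.0543 mid [0.6133 0.0059] ext [0.096 0.107] topmid [0.6179 0.0057] 720 zt 0.0537 mid [0.6204 0.0041] ext [0.089 0.037] topmid [0.6208 0.0047]
wide 315 zt 0.0347 mid [ 0.4253 -0.336 ] ext [0.11  0.087] topmid [ 0.4255 -0.3346] 341 zt 0.0334 mid [ 0.4382 -0.3347] ext [0.081 0.065] topmid [ 0.4282 -0.3365]
small 191 zt 0.0336 mid [0.3942 0.3342] ext [0.096 0.107] topmid [0.4016 0.3319] 366 zt 0.0319 mid [0.4047 0.3305] ext [0.045 0.045] topmid [0.4037 0.33  ]
coup 174 zt 0.0432 mid [ 0.5855 -0.3464] ext [0.109 0.109] topmid [ 0.5835 -0.3447] 290 zt 0.0416 mid [ 0.5855 -0.3479] ext [0.037 0.037] topmid [ 0.5855 -0.3481]
plug 137 zt 0.0414 mid [0.5941 0.3396] ext [0.106 0.113] topmid [0.5955 0.3472] 290 zt 0.04 mid [0.5987 0.3461] ext [0.028 0.027] topmid [0.5975 0.346 ]
tee 366 zt 0.0335 mid [0.4196 0.0081] ext [0.115 0.112] topmid [0.4181 0.0099] 457 zt 0.0319 mid [0.4234 0.0056] ext [0.061 0.062] topmid [0.4226 0.0064]
pink1 323 zt 0.0344 mid [ 0.4763 -0.2175] ext [0.103 0.1  ] topmid [ 0.4748 -0.2109] 397 zt 0.0336 mid [ 0.4832 -0.209 ] ext [0.075 0.06
[... 1769 characters left out ...]
.073 0.052 | 195 85 -0.1721 0.071 0.048 | 210 18 -0.1761 0.019 0.053 | 225 28 -0.1775 0.024 0.071 | 240 61 -0.1791 0.038 0.072 | 255 43 -0.1791 0.032 0.071 | 
cold scene x 0.7282 0.9978
0 53 -0.1541 0.024 0.046 | 15 64 -0.1566 0.024 0.045 | 30 63 -0.1563 0.024 0.047 | 45 83 -0.1638 0.063 0.047 | 60 193 -0.1617 0.076 0.047 | 75 201 -0.1616 0.074 0.047 | 90 84 -0.153 0.047 0.046 | 105 70 -0.1644 0.024 0.046 | 120 77 -0.1678 0.026 0.048 | 135 79 -0.1676 0.027 0.047 | 150 82 -0.1702 0.026 0.046 | 165 134 -0.1733 0.07 0.046 | 180 248 -0.1737 0.075 0.047 | 195 212 -0.1749 0.072 0.046 | 210 58 -0.177 0.026 0.05 | 225 72 -0.1809 0.033 0.068 | 240 166 -0.1797 0.042 0.07 | 255 133 -0.1797 0.036 0.07 |
```

Request:
{"fn": "carry_out", "kwargs": {
  "rows": [
    [[-224,-154,60,0,0,-3.15],[-224,-154,60,0,0,-3.15],[-224,-154,60,0,0,-3.15],[-224,-154,60,0,0,-3.15],[-224,-154,60,0,0,-3.15],[-224,-154,60,0,0,-3.15],[-224,-154,60,0,0,-3.15],[-224,-154,60,0,0,-3.15],[-224,-154,60,0,0,-3.15]]
  ],
  "fingers": 1
}}

```text
time: 1.0
position: [0.4025, 0.332, 0.2324]
tool_rot: [-0.001, 1.0, 0.0, -0.0]
ft_force: [-0.2, 0.1, 0.0]
grip_width: 0.087
```

```bash
cat >> h.py <<'E'
def look(name,targets):
    from rig import robot
    c=robot.camera("wrist"); cv2.imwrite(f"pics/{name}.png",c["color"][:,:,::-1]); np.savez(name+".npz",**c)
    Q=cloud(c).reshape(-1,3); o=robot.get_obs(); print(o["position"].round(4),o["tool_rot"].round(3),o["time"])
    for n,(x,y,zc) in targets.items():
        q=Q[(np.hypot(Q[:,0]-x,Q[:,1]-y)<.045)&(Q[:,2]>zc)]
        if len(q)<9: print(n,"none",proj(c,np.array([x,y,zc])));continue
        (cx,cy),r=cv2.minEnclosingCircle(q[:,:2].astype(np.float32)); b=cv2.minAreaRect(q[:,:2].astype(np.float32))
        print(n,len(q),"circ",round(cx,4),round(cy,4),round(r,4),"rect",np.round(b[0],4),np.round(b[1],4),round(b[2],1),"z",np.percentile(q[:,2],[50,97]).round(4),"px",proj(c,np.array([cx,cy,zc])).round())
    return c
E
python3 -c "
from h import *
c=look('w1',dict(small=(.404,.331,.016),smallall=(.404,.331,.006)));print(c['camera_from_world'].round(3).tolist())"
```

```text
[0.4023 0.3323 0.2325] [-0.001  1.     0.     0.   ] 1.05
small 52645 circ 0.404 0.331 0.045 rect [0.3941 0.3311] [0.0899 0.0504] 89.8 z [0.2733 0.2839] px [314. 225.]
smallall 53213 circ 0.404 0.331 0.045 rect [0.3941 0.3311] [0.0899 0.0504] 89.8 z [0.2731 0.2839] px [314. 223.]
[[-0.003, 1.0, 0.001, -0.331], [0.965, 0.003, 0.264, -0.406], [0.264, 0.002, -0.965, 0.226], [0.0, 0.0, 0.0, 1.0]]
```

View pics/w1.png

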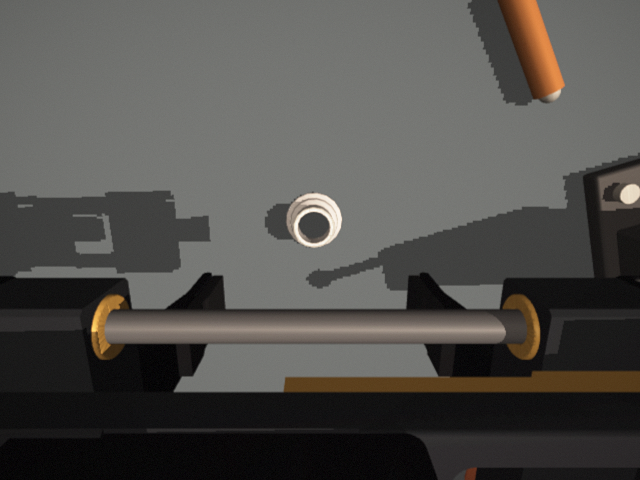

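The wrist picture shows one small nickel flange at (314,222), between the fingers. My measurement picked up the gripper too, so I'll filter by height.

```bash
sed -i 's/(Q\[:,2\]>zc)\]/(Q[:,2]>zc)\&(Q[:,2]<.065)]/' h.py; python3 -c "
from h import *
c=look('w1b',dict(hub=(.404,.331,.024),smallall=(.404,.331,.005)))"
```

```text
[0.4022 0.3324 0.2325] [-0.002  1.     0.     0.   ] 1.1
hub 577 circ 0.4024 0.3311 0.0173 rect [0.4023 0.3307] [0.034  0.0332] 0.9 z [0.0304 0.0319] px [313. 226.]
smallall 1432 circ 0.4027 0.3308 0.0244 rect [0.4012 0.3312] [0.0442 0.047 ] 2.1 z [0.0155 0.0316] px [313. 221.]
```

Request:
{"fn": "carry_out", "kwargs": {
  "rows": [
    [[0,-1,50,0,0,0],[0,-1,100,0,0,0],[0,-1,130,0,0,0],[0,-1,147,0,0,0],[0,-1,147,0,0,0],[0,-1,147,0,0,0]]
  ]
}}

```text
time: 1.7
position: [0.4026, 0.3311, 0.0855]
tool_rot: [-0.001, 1.0, 0.0, 0.0]
ft_force: [-0.4, 0.6, -0.2]
grip_width: 0.087
```

Request:
{"fn": "carry_out", "kwargs": {
  "rows": [
    [[0,0,0,0,0,0],[0,0,0,0,0,0],[0,0,0,0,0,0],[0,0,0,0,0,0],[0,0,0,0,0,0],[0,0,0,0,0,0],[0,0,0,0,0,0],[0,0,0,0,0,0]]
  ],
  "fingers": 0,
  "grip_force": 15
}}

```text
time: 2.5
position: [0.4029, 0.3302, 0.0852]
tool_rot: [-0.0, 1.0, 0.0, -0.0]
ft_force: [0.2, -0.1, 0.4]
grip_width: 0.0319
```

Request:
{"fn": "carry_out", "kwargs": {
  "rows": [
    [[0,0,-50,0,0,0],[0,0,-100,0,0,0],[-20,-35,-110,0,0,0],[-45,-75,-110,0,0,0],[-70,-115,-110,0,0,0],[-92,-155,-110,0,0,0],[-115,-195,-110,0,0,0],[-138,-235,-110,0,0,0],[-160,-275,-110,0,0,0],[-182,-315,-110,0,0,0],[-205,-355,-110,0,0,0],[-225,-390,-110,0,0,0],[-250,-430,-110,0,0,0],[-265,-460,-110,0,0,0],[-275,-479,-110,0,0,0],[-275,-479,-110,0,0,0],[-275,-479,-110,0,0,0]]
  ]
}}

```text
time: 4.2
position: [0.6774, -0.1482, 0.1943]
tool_rot: [-0.0, 1.0, 0.001, -0.001]
ft_force: [0.5, 0.0, -0.7]
grip_width: 0.032
```

```bash
cat >> h.py <<'E'
def pipe(c,x0,x1,y0,y1):
    Q=cloud(c).reshape(-1,3); Q=Q[(Q[:,0]>x0)&(Q[:,0]<x1)&(Q[:,1]>y0)&(Q[:,1]<y1)&(Q[:,2]>.025)&(Q[:,2]<.08)]
    if len(Q)<50: print("pipe none");return
    print("pipe n",len(Q),"rim x",np.percentile(Q[:,0],[0.2,1,3]).round(4))
    for a in np.arange(np.percentile(Q[:,0],.5),Q[:,0].max(),.01):
        w=Q[abs(Q[:,0]-a-.005)<.005]
        if len(w)>5: print(a.round(4),((w[:,1].min()+w[:,1].max())/2).round(4),np.ptp(w[:,1]).round(4),w[:,2].max().round(4),end="|")
    print()
E
python3 -c "
from h import *
c=look('w2',{});pipe(c,.70,.8,-.21,-.1)"
```

```text
[ 0.6772 -0.1474  0.1945] [-0.001  1.     0.001 -0.001] 4.25
pipe n 1592 rim x [0.7278 0.7281 0.7285]
0.7279 -0.1536 0.0239 0.036|0.7479 -0.1573 0.0236 0.0466|0.7579 -0.158 0.0266 0.0458|0.7679 -0.1588 0.0269 0.0461|0.7779 -0.155 0.0547 0.045|0.7879 -0.1507 0.0514 0.0341|
```

View pics/w2.png

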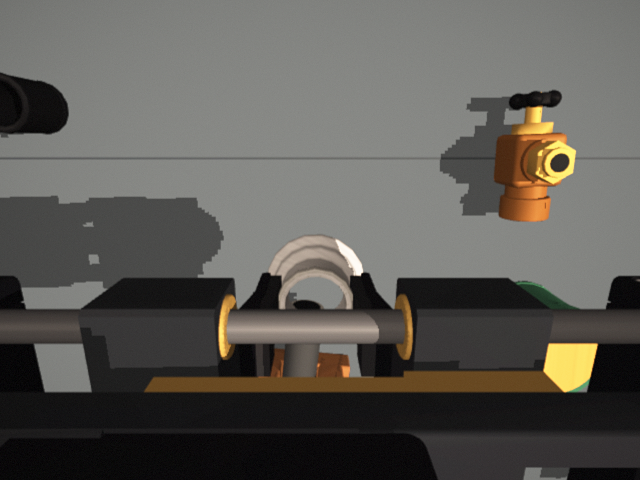

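The picture shows the flange held level between the fingers, with the cold pipe behind it. The rim fits at (0.728, -0.154), which agrees with the other views. I'll lower it there.

Request:
{"fn": "carry_out", "kwargs": {
  "rows": [
    [[-1,-1,45,0,0,0],[-1,-1,85,0,0,0],[-1,-1,102,0,0,0],[-1,-1,107,0,0,0],[-1,-1,109,0,0,0],[-1,-1,109,0,0,0],[-1,-1,109,0,0,0]]
  ]
}}

```text
time: 4.95
position: [0.6805, -0.1498, 0.0883]
tool_rot: [-0.001, 1.0, -0.001, 0.002]
ft_force: [0.5, 0.5, -0.7]
grip_width: 0.0319
```

Request:
{"fn": "carry_out", "kwargs": {
  "rows": [
    [[0,0,0,0,0,0],[0,0,0,0,0,0],[0,0,0,0,0,0],[0,0,0,0,0,0],[0,0,0,0,0,0]]
  ],
  "fingers": 0.8
}}

```text
time: 5.45
position: [0.6794, -0.1496, 0.0863]
tool_rot: [-0.0, 1.0, -0.0, 0.0]
ft_force: [-0.1, 0.1, -0.3]
grip_width: 0.0642
```

Request:
{"fn": "carry_out", "kwargs": {
  "rows": [
    [[0,0,-50,0,0,0],[0,0,-110,0,0,0],[20,-40,-130,0,0,0],[40,-85,-130,0,0,0],[60,-125,-130,0,0,0],[80,-170,-130,0,0,0],[94,-198,-130,0,0,0],[94,-198,-130,0,0,0],[94,-198,-130,0,0,0],[94,-198,-130,0,0,0]]
  ],
  "fingers": 1
}}

```text
time: 6.45
position: [0.5858, -0.3465, 0.2161]
tool_rot: [-0.001, 1.0, 0.0, -0.0]
ft_force: [-1.2, 0.2, -0.6]
grip_width: 0.0868
```

```bash
python3 -c "
from h import *
c=look('w3',dict(coup=(.5855,-.3475,.03),all=(.5855,-.3475,.006),small=(.679,-.149,.02)))"
```

```text
[ 0.586  -0.3462  0.2161] [-0.001  1.     0.    -0.   ] 6.5
coup 962 circ 0.5845 -0.3475 0.0187 rect [ 0.584  -0.3474] [0.0364 0.0363] 14.6 z [0.0403 0.0417] px [313. 231.]
all 1459 circ 0.5845 -0.3475 0.0187 rect [ 0.584  -0.3474] [0.0364 0.0363] 14.6 z [0.0394 0.0416] px [313. 224.]
small none [539.68174903 333.340274  ]
```

Request:
{"fn": "carry_out", "kwargs": {
  "rows": [
    [[1,-1,50,0,0,0],[1,-1,100,0,0,0],[1,-1,125,0,0,0],[1,-1,136,0,0,0],[1,-1,136,0,0,0],[1,-1,136,0,0,0],[1,-1,136,0,0,0]]
  ]
}}

```text
time: 7.2
position: [0.5859, -0.3493, 0.0826]
tool_rot: [-0.001, 1.0, -0.001, 0.002]
ft_force: [0.1, -0.0, 1.0]
grip_width: 0.0873
```

Request:
{"fn": "carry_out", "kwargs": {
  "rows": [
    [[0,0,0,0,0,0],[0,0,0,0,0,0],[0,0,0,0,0,0],[0,0,0,0,0,0],[0,0,0,0,0,0],[0,0,0,0,0,0],[0,0,0,0,0,0],[0,0,0,0,0,0]]
  ],
  "fingers": 0,
  "grip_force": 20
}}

```text
time: 8.0
position: [0.5845, -0.3485, 0.0801]
tool_rot: [-0.0, 1.0, 0.0, -0.0]
ft_force: [0.4, -0.0, 0.0]
grip_width: 0.0365
```

Request:
{"fn": "carry_out", "kwargs": {
  "rows": [
    [[0,0,-45,0,0,0],[0,0,-90,0,0,0],[-5,40,-90,0,0,0],[-10,80,-90,0,0,0],[-15,120,-90,0,0,0],[-20,160,-90,0,0,0],[-24,190,-90,0,0,0],[-26,206,-90,0,0,0],[-26,206,-90,0,0,0],[-26,206,-90,0,0,0],[-26,206,-90,0,0,0]]
  ]
}}

```text
time: 9.1
position: [0.6105, -0.1444, 0.1702]
tool_rot: [0.0, 1.0, -0.0, 0.0]
ft_force: [-0.3, -0.2, -1.8]
grip_width: 0.0365
```

```bash
python3 -c "
from h import *
c=look('w4',dict(small=(.678,-.149,.021),smallall=(.678,-.149,.005)));pipe(c,.70,.8,-.21,-.1)"
```

```text
[ 0.6104 -0.1445  0.1702] [ 0.  1. -0.  0.] 9.15
small 56 circ 0.693 -0.1541 0.0097 rect [ 0.6943 -0.1545] [0.0191 0.0044] 71.5 z [0.0307 0.0317] px [302. 352.]
smallall 302 circ 0.676 -0.1499 0.0213 rect [ 0.6755 -0.152 ] [0.0266 0.0417] 71.0 z [0.0084 0.0313] px [308. 321.]
pipe none
```

View pics/w4.png

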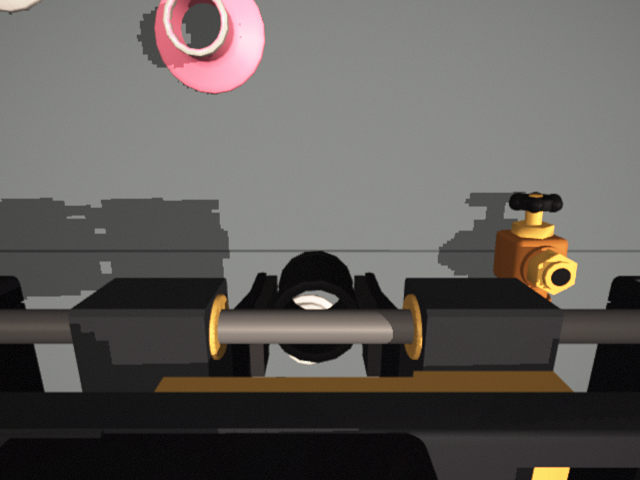

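The picture shows the coupling held upright, with the small flange behind it. I'll move it 2 mm in y and lower it.

Request:
{"fn": "carry_out", "kwargs": {
  "rows": [
    [[0,2,40,0,0,0],[0,2,75,0,0,0],[0,2,86,0,0,0],[0,2,90,0,0,0],[0,2,90,0,0,0],[0,2,90,0,0,0],[0,2,90,0,0,0],[0,2,90,0,0,0]]
  ]
}}

```text
time: 9.95
position: [0.6109, -0.141, 0.0809]
tool_rot: [-0.0, 1.0, -0.0, 0.001]
ft_force: [0.1, 0.4, -1.8]
grip_width: 0.0366
```

Request:
{"fn": "carry_out", "kwargs": {
  "rows": [
    [[0,0,0,0,0,0],[0,0,0,0,0,0],[0,0,0,0,0,0],[0,0,0,0,0,0],[0,0,0,0,0,0]]
  ],
  "fingers": 0.8
}}

```text
time: 10.45
position: [0.6104, -0.1406, 0.0803]
tool_rot: [-0.001, 1.0, -0.0, 0.0]
ft_force: [-0.2, -0.3, 0.6]
grip_width: 0.0659
```

Request:
{"fn": "carry_out", "kwargs": {
  "rows": [
    [[0,0,-50,0,0,0],[0,0,-100,0,0,0],[40,0,-130,0,0,0],[80,0,-150,0,0,0],[120,0,-160,0,0,0],[120,0,-160,0,0,0],[120,0,-160,0,0,0]]
  ],
  "fingers": 1
}}

```text
time: 11.15
position: [0.4901, -0.1408, 0.2409]
tool_rot: [-0.0, 1.0, -0.0, 0.001]
ft_force: [0.2, -0.7, -0.1]
grip_width: 0.087
```

```bash
python3 -c "
from h import *
c=look('w5',dict(small=(.678,-.149,.021),coup=(.610,-.142,.032)));pipe(c,.70,.8,-.21,-.1)
from rig import robot
s=robot.camera('scene'); np.savez('s5.npz',**s)
Q=cloud(s).reshape(-1,3)
for x,y,z in((.678,-.149,.021),(.61,-.142,.03)):
    q=Q[(np.hypot(Q[:,0]-x,Q[:,1]-y)<.04)&(Q[:,2]>z)&(Q[:,2]<.06)]; print(len(q), cv2.minEnclosingCircle(q[:,:2].astype(np.float32)) if len(q) else 0)
"
```

```text
[ 0.4911 -0.1411  0.2407] [-0.     1.    -0.     0.001] 11.2
small none [306.65607036 404.50151118]
coup 571 circ 0.6108 -0.1399 0.0186 rect [ 0.6132 -0.1402] [0.0321 0.0355] 0.5 z [0.0402 0.0418] px [316. 352.]
pipe none
132 ((0.6811070442199707, -0.1513012796640396), 0.01936057023704052)
156 ((0.6120118498802185, -0.14111687242984772), 0.020586660131812096)
```

View pics/w5.png

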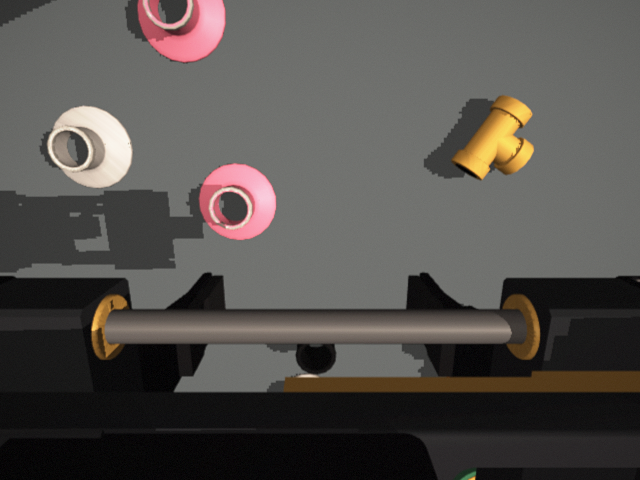

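The picture shows the coupling placed at (316,355), the wide nickel flange at (85,147), and the pink ones and the tee untouched. Next is the plug.

Request:
{"fn": "carry_out", "kwargs": {
  "rows": [
    [[-10,45,0,0,0,0],[-20,92,0,0,0,0],[-30,140,0,0,0,0],[-40,188,0,0,0,0],[-50,236,0,0,0,0],[-60,283,0,0,0,0],[-71,330,0,0,0,0],[-82,378,10,0,0,0],[-92,420,20,0,0,0],[-100,455,30,0,0,0],[-107,487,40,0,0,0],[-107,487,40,0,0,0],[-107,487,40,0,0,0],[-107,487,40,0,0,0]]
  ]
}}

```text
time: 12.65
position: [0.597, 0.3458, 0.1997]
tool_rot: [-0.0, 1.0, -0.0, -0.0]
ft_force: [-0.6, -0.2, -0.7]
grip_width: 0.087
```

```bash
python3 -c "
from h import *
c=look('w6',dict(head=(.597,.346,.03),all=(.597,.346,.006)))"
```

```text
[0.5971 0.3455 0.2002] [-0.  1. -0. -0.] 12.7
head 732 circ 0.5981 0.347 0.0129 rect [0.5978 0.3471] [0.0191 0.0193] 73.6 z [0.0387 0.0399] px [317. 239.]
all 1175 circ 0.5978 0.347 0.014 rect [0.596  0.3476] [0.0276 0.0236] 75.3 z [0.0378 0.0398] px [317. 231.]
```

View pics/w6.png

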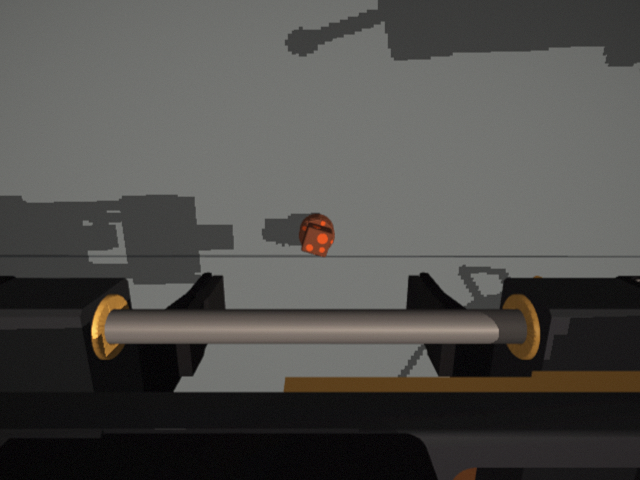

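The picture shows the plug at (317,235), with its square head turned about 16°. I'll turn the gripper to match and grip the head flats.

Request:
{"fn": "carry_out", "kwargs": {
  "rows": [
    [[-1,1,30,0,0,1],[-1,1,60,0,0,2.05],[-1,1,90,0,0,2.05],[-1,1,103,0,0,2.05],[-1,1,107,0,0,2.05],[-1,1,107,0,0,2.05],[-1,1,107,0,0,2.05],[-1,1,107,0,0,2.05]]
  ]
}}

```text
time: 13.5
position: [0.5988, 0.3477, 0.0951]
tool_rot: [0.142, 0.99, 0.001, 0.001]
ft_force: [0.3, 0.1, -0.3]
grip_width: 0.0872
```

Request:
{"fn": "carry_out", "kwargs": {
  "rows": [
    [[0,0,0,0,0,0],[0,0,0,0,0,0],[0,0,0,0,0,0],[0,0,0,0,0,0],[0,0,0,0,0,0],[0,0,0,0,0,0],[0,0,0,0,0,0],[0,0,0,0,0,0],[0,0,0,0,0,0],[0,0,0,0,0,0]]
  ],
  "fingers": 0
}}

```text
time: 14.5
position: [0.5978, 0.3473, 0.0932]
tool_rot: [0.142, 0.99, -0.0, -0.0]
ft_force: [-0.3, -1.1, -1.1]
grip_width: 0.0185
```

Request:
{"fn": "carry_out", "kwargs": {
  "rows": [
    [[0,0,-40,0,0,-0.65],[0,0,-80,0,0,-1.3],[0,0,-110,0,0,-1.3],[0,0,-110,0,0,-1.3],[0,0,-110,0,0,-1.3]]
  ]
}}

```text
time: 15.0
position: [0.5977, 0.3474, 0.2036]
tool_rot: [0.052, 0.999, 0.0, 0.0]
ft_force: [0.5, -0.2, -1.4]
grip_width: 0.0187
```

Request:
{"fn": "carry_out", "kwargs": {
  "rows": [
    [[0,-45,0,0,0,0],[-1,-92,0,0,0,0],[-2,-140,0,0,0,0],[-2,-188,0,0,0,0],[-3,-236,0,0,0,0],[-4,-283,0,0,0,0],[-4,-330,0,0,0,0],[-5,-378,0,0,0,0],[-5,-420,0,0,0,0],[-6,-455,0,0,0,0],[-6,-486,0,0,0,0],[-6,-486,0,0,0,0],[-6,-486,0,0,0,0],[-6,-486,0,0,0,0],[-6,-486,0,0,0,0]]
  ]
}}

```text
time: 16.5
position: [0.5531, -0.1352, 0.2026]
tool_rot: [0.051, 0.999, 0.0, -0.001]
ft_force: [0.0, 0.6, -0.6]
grip_width: 0.0186
```

```bash
python3 -c "
from h import *
c=look('w7',dict(coup=(.610,-.142,.033),small=(.679,-.15,.02)))"
```

```text
[ 0.5533 -0.1352  0.2028] [ 0.051  0.999  0.    -0.001] 16.55
coup none [313.23489178 309.20214144]
small 370 circ 0.6763 -0.1485 0.016 rect [ 0.6698 -0.1475] [0.0318 0.0139] 81.4 z [0.0286 0.0315] px [314. 373.]
```

Request:
{"fn": "carry_out", "kwargs": {
  "rows": [
    [[0,-1,45,0,0,0],[0,-1,85,0,0,0],[0,-1,103,0,0,0],[0,-1,108,0,0,0],[0,-1,109,0,0,0],[0,-1,109,0,0,0],[0,-1,109,0,0,0],[0,-1,109,0,0,0],[0,-1,109,0,0,0]]
  ]
}}

```text
time: 17.45
position: [0.5538, -0.1378, 0.095]
tool_rot: [0.052, 0.999, -0.0, 0.001]
ft_force: [-0.7, -0.1, -0.7]
grip_width: 0.0188
```

Request:
{"fn": "carry_out", "kwargs": {
  "rows": [
    [[0,0,0,0,0,0],[0,0,0,0,0,0],[0,0,0,0,0,0],[0,0,0,0,0,0],[0,0,0,0,0,0]]
  ],
  "fingers": 0.6
}}

```text
time: 17.95
position: [0.5534, -0.1376, 0.0942]
tool_rot: [0.052, 0.999, -0.0, -0.0]
ft_force: [-0.1, 0.2, -0.8]
grip_width: 0.0485
```

Request:
{"fn": "carry_out", "kwargs": {
  "rows": [
    [[0,0,-50,0,0,0],[0,0,-100,0,0,0],[20,-40,-115,0,0,-0.75],[40,-80,-115,0,0,-0.75],[60,-120,-115,0,0,-0.75],[80,-160,-115,0,0,-0.75],[95,-190,-115,0,0,-0.75],[105,-210,-115,0,0,-0.75],[105,-210,-115,0,0,-0.75],[105,-210,-115,0,0,-0.75],[105,-210,-115,0,0,-0.75]]
  ],
  "fingers": 1
}}

```text
time: 19.05
position: [0.4275, -0.3346, 0.2091]
tool_rot: [-0.001, 1.0, 0.0, -0.0]
ft_force: [-0.6, -0.2, 0.0]
grip_width: 0.0867
```

```bash
python3 -c "
from h import *
c=look('w8',dict(hub=(.4275,-.3360,.025),all=(.4275,-.336,.005)))"
```

```text
[ 0.4276 -0.3344  0.2092] [-0.001  1.     0.    -0.   ] 19.1
hub 755 circ 0.4275 -0.3362 0.0183 rect [ 0.4274 -0.3361] [0.0356 0.0356] 43.1 z [0.0325 0.0339] px [313. 233.]
all 3933 circ 0.427 -0.3359 0.0346 rect [ 0.4271 -0.3359] [0.0664 0.0672] 88.6 z [0.0089 0.0333] px [313. 227.]
```

View pics/w8.png

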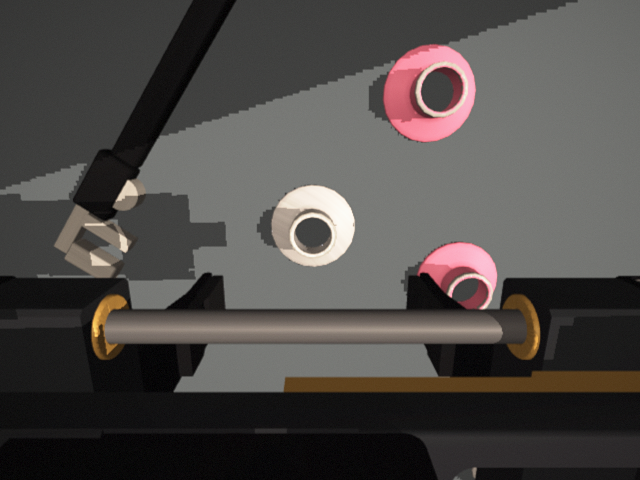

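The picture shows the wide nickel flange at (313,228). The wrench jaw is over 100 mm to its left, and the pink ones are clear of the fingers.

Request:
{"fn": "carry_out", "kwargs": {
  "rows": [
    [[0,-2,50,0,0,0],[0,-2,95,0,0,0],[0,-2,115,0,0,0],[0,-2,123,0,0,0],[0,-2,123,0,0,0],[0,-2,123,0,0,0],[0,-2,123,0,0,0]]
  ]
}}

```text
time: 19.8
position: [0.4281, -0.3381, 0.0877]
tool_rot: [-0.001, 1.0, -0.001, 0.001]
ft_force: [-0.7, 0.2, -0.1]
grip_width: 0.087
```

Request:
{"fn": "carry_out", "kwargs": {
  "rows": [
    [[0,0,0,0,0,0],[0,0,0,0,0,0],[0,0,0,0,0,0],[0,0,0,0,0,0],[0,0,0,0,0,0],[0,0,0,0,0,0],[0,0,0,0,0,0],[0,0,0,0,0,0]]
  ],
  "fingers": 0
}}

```text
time: 20.6
position: [0.4272, -0.3375, 0.0862]
tool_rot: [-0.001, 1.0, 0.0, -0.0]
ft_force: [-0.0, 0.0, -0.2]
grip_width: 0.0334
```

Request:
{"fn": "carry_out", "kwargs": {
  "rows": [
    [[0,0,-50,0,0,0],[0,0,-100,0,0,0],[-20,40,-110,0,0,0],[-40,85,-110,0,0,0],[-60,128,-110,0,0,0],[-80,170,-110,0,0,0],[-100,213,-110,0,0,0],[-120,255,-110,0,0,0],[-140,298,-110,0,0,0],[-160,340,-110,0,0,0],[-180,383,-110,0,0,0],[-200,425,-110,0,0,0],[-217,462,-110,0,0,0],[-232,494,-110,0,0,0],[-232,494,-110,0,0,0],[-232,494,-110,0,0,0],[-232,494,-110,0,0,0]]
  ]
}}

```text
time: 22.3
position: [0.6578, 0.1557, 0.1956]
tool_rot: [-0.0, 1.0, -0.0, -0.001]
ft_force: [0.7, 0.5, -0.8]
grip_width: 0.0336
```

```bash
python3 -c "
from h import *
c=look('w9',{});pipe(c,.70,.8,.1,.2)"
```

```text
[0.6579 0.1553 0.1958] [ 0.     1.    -0.    -0.001] 22.35
pipe n 1109 rim x [0.7356 0.7361 0.7367]
0.7358 0.1527 0.0266 0.0463|0.7458 0.1527 0.0268 0.0453|0.7558 0.1524 0.0262 0.0455|0.7658 0.1409 0.0475 0.039|
```

Request:
{"fn": "carry_out", "kwargs": {
  "rows": [
    [[-1,0,45,0,0,0],[-1,0,85,0,0,0],[-1,0,103,0,0,0],[-1,0,108,0,0,0],[-1,0,109,0,0,0],[-1,0,109,0,0,0],[-1,0,109,0,0,0],[-1,0,109,0,0,0],[-1,0,109,0,0,0]]
  ]
}}

```text
time: 23.25
position: [0.6601, 0.1566, 0.0879]
tool_rot: [-0.0, 1.0, 0.0, 0.001]
ft_force: [-0.0, -0.2, -0.8]
grip_width: 0.0339
```

Request:
{"fn": "carry_out", "kwargs": {
  "rows": [
    [[0,0,0,0,0,0],[0,0,0,0,0,0],[0,0,0,0,0,0],[0,0,0,0,0,0],[0,0,0,0,0,0]]
  ],
  "fingers": 0.8
}}

```text
time: 23.75
position: [0.6598, 0.1567, 0.0873]
tool_rot: [-0.001, 1.0, -0.0, 0.0]
ft_force: [-0.2, 0.0, 0.8]
grip_width: 0.0649
```

Request:
{"fn": "carry_out", "kwargs": {
  "rows": [
    [[0,0,-50,0,0,0],[0,0,-100,0,0,0],[15,-40,-120,0,0,0],[25,-80,-120,0,0,0],[35,-120,-120,0,0,0],[40,-151,-120,0,0,0],[40,-151,-120,0,0,0],[40,-151,-120,0,0,0]]
  ],
  "fingers": 1
}}

```text
time: 24.55
position: [0.6199, 0.005, 0.2074]
tool_rot: [0.001, 1.0, 0.0, 0.0]
ft_force: [0.4, -1.0, 0.3]
grip_width: 0.0867
```

```bash
python3 -c "
from h import *
c=look('w10',dict(low=(.62,.005,.006),body=(.62,.005,.02),mid=(.62,.005,.028),nut=(.62,.005,.045)))"
```

```text
[0.62   0.0059 0.2073] [-0.  1.  0.  0.] 24.6
low 4330 circ 0.6195 0.0051 0.0446 rect [0.6192 0.0046] [0.0871 0.034 ] 2.8 z [0.0335 0.0543] px [315. 227.]
body 4199 circ 0.6195 0.0051 0.0446 rect [0.6192 0.0046] [0.0871 0.034 ] 2.8 z [0.0336 0.0544] px [315. 231.]
mid 3474 circ 0.6194 0.0047 0.0444 rect [0.6192 0.0046] [0.0871 0.034 ] 2.8 z [0.0343 0.0545] px [314. 234.]
nut 962 circ 0.6205 0.0048 0.0136 rect [0.6207 0.0046] [0.0265 0.0233] 3.4 z [0.053 0.055] px [315. 241.]
```

View pics/w10.png

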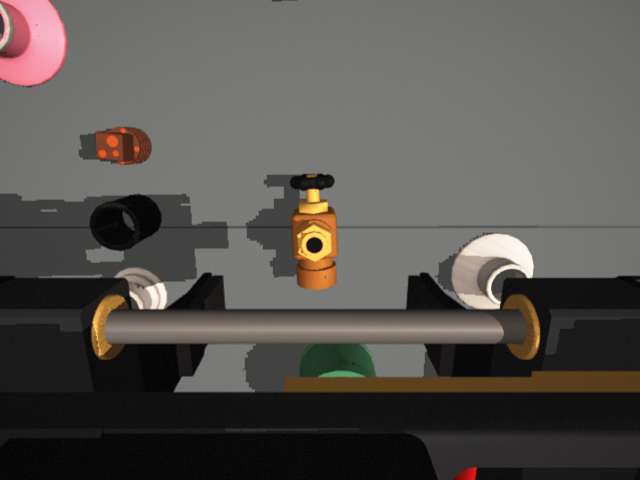

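The picture shows the stop at (314,235), wheel towards the robot and inlet away from it. Its yaw is about +2.8° and the tin is clear. On the left are the cold parts in order, and on the right the wide flange is down.

Request:
{"fn": "carry_out", "kwargs": {
  "rows": [
    [[-1,-1,50,0,0,-0.35],[-1,-1,95,0,0,-0.35],[-1,-1,120,0,0,-0.35],[-1,-1,129,0,0,-0.35],[-1,-1,129,0,0,-0.35],[-1,-1,129,0,0,-0.35],[-1,-1,129,0,0,-0.35]]
  ]
}}

```text
time: 25.3
position: [0.6222, 0.0048, 0.0801]
tool_rot: [-0.025, 1.0, -0.0, 0.002]
ft_force: [-0.5, -1.0, -0.3]
grip_width: 0.087
```

Request:
{"fn": "carry_out", "kwargs": {
  "rows": [
    [[0,0,0,0,0,0],[0,0,0,0,0,0],[0,0,0,0,0,0],[0,0,0,0,0,0],[0,0,0,0,0,0],[0,0,0,0,0,0],[0,0,0,0,0,0],[0,0,0,0,0,0]]
  ],
  "fingers": 0,
  "grip_force": 25
}}

```text
time: 26.1
position: [0.6209, 0.0045, 0.0782]
tool_rot: [-0.025, 1.0, -0.0, -0.0]
ft_force: [-0.2, -0.1, -0.1]
grip_width: 0.0338
```

Request:
{"fn": "carry_out", "kwargs": {
  "rows": [
    [[0,0,-45,0,0,0],[0,0,-90,0,0,0.3],[0,0,-100,0,0,0.6],[0,0,-100,0,0,0.62],[0,0,-100,0,0,0.62]]
  ]
}}

```text
time: 26.6
position: [0.6198, 0.0048, 0.1772]
tool_rot: [0.018, 1.0, 0.0, -0.001]
ft_force: [-0.3, -0.3, -3.4]
grip_width: 0.0338
```

Request:
{"fn": "carry_out", "kwargs": {
  "rows": [
    [[18,40,0,0,0,0],[36,80,0,0,0,0],[54,120,0,0,0,0],[69,153,0,0,0,0],[69,153,0,0,0,0],[69,153,0,0,0,0],[69,153,0,0,0,0]]
  ]
}}

```text
time: 27.3
position: [0.5575, 0.1593, 0.1771]
tool_rot: [0.018, 1.0, -0.0, -0.001]
ft_force: [0.3, -0.0, -2.9]
grip_width: 0.0338
```

```bash
python3 -c "
from h import *
c=look('w11',dict(flange=(.659,.156,.005)))
from rig import robot
for n in ('scene','top'):
    c=robot.camera(n); cv2.imwrite('pics/'+n+'11.png',c['color'][:,:,::-1]); Q=cloud(c).reshape(-1,3)
    for x,y,z in((.659,.156,.024),(.678,-.149,.021),(.61,-.142,.03),(.553,-.137,.028)):
        q=Q[(np.hypot(Q[:,0]-x,Q[:,1]-y)<.03)&(Q[:,2]>z)&(Q[:,2]<.06)]; print(n,len(q), cv2.minEnclosingCircle(q[:,:2].astype(np.float32)) if len(q) else 0)
"
```

```text
[0.5579 0.159  0.1774] [ 0.019  1.    -0.    -0.   ] 27.35
flange 219 circ 0.6604 0.1573 0.0341 rect [0.6642 0.1575] [0.0273 0.0669] 1.4 z [0.0063 0.0082] px [317. 359.]
scene 163 ((0.6605428457260132, 0.15627580881118774), 0.019140541553497314)
scene 128 ((0.6802147030830383, -0.14818134903907776), 0.018819333985447884)
scene 155 ((0.610855221748352, -0.14100399613380432), 0.020430797711014748)
scene 83 ((0.555637001991272, -0.13844884932041168), 0.013513403944671154)
top 13 ((0.6638268828392029, 0.1456625759601593), 0.01151985116302967)
top 67 ((0.6789612174034119, -0.14905810356140137), 0.01802726648747921)
top 76 ((0.6093889474868774, -0.1401992291212082), 0.019154373556375504)
top 57 ((0.5530071258544922, -0.1358470916748047), 0.012120281346142292)
```

Request:
{"fn": "carry_out", "kwargs": {
  "rows": [
    [[0,0,45,0,0,0],[0,0,80,0,0,0],[0,0,94,0,0,0],[0,0,98,0,0,0],[0,0,99,0,0,0],[0,0,99,0,0,0],[0,0,99,0,0,0],[0,0,99,0,0,0],[0,0,99,0,0,0]]
  ]
}}

```text
time: 28.35
position: [0.5579, 0.1601, 0.0801]
tool_rot: [0.018, 1.0, 0.0, 0.001]
ft_force: [0.6, 0.1, -3.0]
grip_width: 0.0337
```

Request:
{"fn": "carry_out", "kwargs": {
  "rows": [
    [[0,0,0,0,0,0],[0,0,0,0,0,0],[0,0,0,0,0,0],[0,0,0,0,0,0],[0,0,0,0,0,0]]
  ],
  "fingers": 0.8
}}

```text
time: 28.85
position: [0.5576, 0.1601, 0.0793]
tool_rot: [0.018, 1.0, 0.0, 0.0]
ft_force: [0.7, -0.3, 1.1]
grip_width: 0.0651
```

Request:
{"fn": "carry_out", "kwargs": {
  "rows": [
    [[0,0,-50,0,0,0],[0,0,-100,0,0,0],[0,0,-150,0,0,0],[0,0,-200,0,0,0],[30,40,-240,0,0,0],[60,80,-260,0,0,0],[80,120,-260,0,0,0],[100,160,-260,0,0,0],[110,200,-260,0,0,0],[120,240,-260,0,0,0],[130,280,-260,0,0,0],[130,280,-260,0,0,0],[130,280,-260,0,0,0]]
  ],
  "fingers": 1
}}

```text
time: 30.15
position: [0.4371, 0.445, 0.3387]
tool_rot: [0.017, 1.0, -0.001, -0.0]
ft_force: [-0.2, -0.1, 0.1]
grip_width: 0.087
```

```bash
python3 -c "
from h import *
from rig import robot
print(robot.get_obs()['position'])
for n in ('scene','top'):
    c=robot.camera(n); cv2.imwrite('pics/'+n+'12.png',c['color'][:,:,::-1]); Q=cloud(c).reshape(-1,3)
    for x,y,z,r in((.659,.156,.024,.03),(.559,.16,.02,.05),(.678,-.149,.021,.03),(.61,-.142,.03,.03),(.553,-.137,.028,.03)):
        q=Q[(np.hypot(Q[:,0]-x,Q[:,1]-y)<r)&(Q[:,2]>z)&(Q[:,2]<.06)][:,:2].astype(np.float32)
        print(n,len(q),np.round((*cv2.minEnclosingCircle(q)[0],*np.ravel(cv2.minAreaRect(q)[:2]),cv2.minAreaRect(q)[2]),4) if len(q) else 0)
"
```

```text
[0.43713718 0.44500168 0.33874258]
scene 163 [6.60200e-01 1.57400e-01 6.60400e-01 1.56500e-01 3.71000e-02 3.52000e-02
 7.22601e+01]
scene 622 [5.57500e-01 1.61100e-01 5.57200e-01 1.60600e-01 3.37000e-02 9.00000e-02
 8.75573e+01]
scene 131 [ 0.6815 -0.1511  0.6814 -0.1493  0.0355  0.0332 31.772 ]
scene 154 [ 6.11900e-01 -1.40800e-01  6.11800e-01 -1.40100e-01  3.55000e-02
  3.53000e-02  8.85673e+01]
scene 84 [ 5.55200e-01 -1.37500e-01  5.55000e-01 -1.37300e-01  2.10000e-02
  2.03000e-02  8.60065e+01]
top 67 [6.59200e-01 1.58700e-01 6.59200e-01 1.58300e-01 3.31000e-02 3.41000e-02
 4.11333e+01]
top 363 [5.55700e-01 1.61400e-01 5.55300e-01 1.61700e-01 3.50000e-02 8.71000e-02
 8.88835e+01]
top 66 [ 6.78300e-01 -1.47800e-01  6.78900e-01 -1.48200e-01  3.27000e-02
  3.29000e-02  7.02345e+01]
top 74 [ 6.09100e-01 -1.39100e-01  6.09300e-01 -1.40000e-01  3.47000e-02
  3.47000e-02  8.92323e+01]
top 57 [ 5.52400e-01 -1.35600e-01  5.52100e-01 -1.36600e-01  1.81000e-02
  2.06000e-02  8.67077e+01]
```

View pics/top12.png

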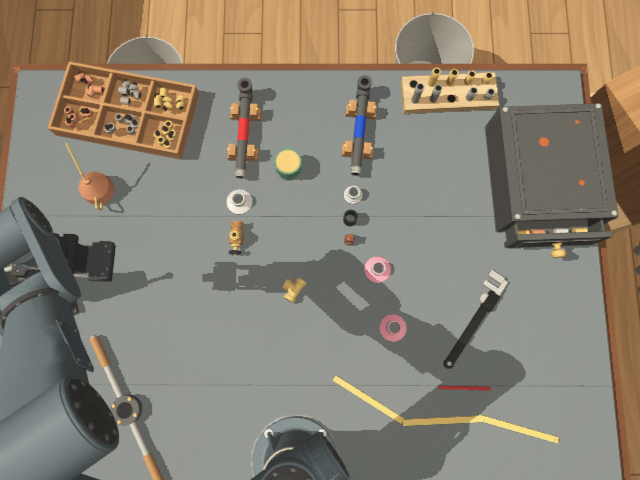

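The top view shows both rows laid out: hot parts at (239,201) and (236,237), cold parts at (353,194), (350,217) and (349,239). The decoys, tee, wrench and tin haven't moved. Everything is within about 2 mm, so I'm handing in.

```bash
python3 -c "
from rig import robot
print(robot.get_obs()['time']);print(robot.hand_in())"
```

```text
30.25
the job is handed in; nothing more can be done
None
```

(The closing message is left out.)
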